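Hold a slide block over the blow-off nozzle

TASK

First open the compressed-air valve fully: turn its red lever the quarter turn to its open stop, in line with the pipe, and leave it open. Then pick up the aluminium slide block by its rib, carry it over the wall of the chip tray and hold it still above the slit nozzle in the tray: level, centred on the nozzle, its rib in line with the slit, and its underside about 15 mm above the nozzle's lip. The block must never touch the nozzle, tray or guard, the other things on the bench stay where they are, and you finish while still holding the block there in the gripper.

Things in the scene. Friction and masses are not known exactly. Their poses are not given: they have to be found in the camera images.
- lever (a joint): angle of the red valve lever, rad: 0 = closed stop (lever square across the pipe), 1.571 = open stop (lever along the pipe). It grows anticlockwise seen from above about a vertical axis. No spring: it stays where it is left; moving it takes about 2 N at the red grip.
- lever_hinge (a point): point on the vertical hinge axis of the valve lever, at the middle height of the lever (90 mm above the bench). Axes turn with the lever: its arm points along this frame's -y.
- lever_grip (a point): centre of the red plastic grip of the lever, 75 mm from the hinge axis along the lever's -y. The grip is 75 mm long (35 to 110 mm from the hinge), 16 mm wide and 20 mm high (80 to 100 mm above the bench); below it is free space apart from the pipe.
- valve: compressed-air ball valve fixed to the bench: grey base plate 150 x 70 x 8 mm, steel pipe of 21 mm diameter along its x axis (centre 45 mm up, 226 mm long with end fittings of up to 32 mm diameter), brass valve body 42 mm across in the middle. Origin on the bench under the lever's hinge; closed, the lever points along this frame's -y, open along its +x. Nothing but the lever is higher than 85 mm.
- block: aluminium slide block, inverted-T shape, 0.3 to 0.55 kg: base 100 (x) x 60 (y) x 20 mm high with a shallow groove, 12 mm wide and 7 mm deep, along the middle of its flat underside, and an upright rib on top, 70 mm long (x), 18 mm thick (y), 34 mm high. Total height 54 mm. Origin: centre of the underside, z up; rib and groove run along x. Lies on the mat at the start.
- mat: black rubber mat fixed to the bench, 170 x 130 x 4 mm, the block lies on it. Origin: centre of its underside.
- station: blow-off station fixed to the bench: open steel chip tray 250 (x) x 210 (y) mm, walls 4 mm thick and 80 mm high on three sides; the fourth side (-y) is a yellow guard 120 mm high. The nozzle stands in the middle. Origin: centre of the tray's underside, on the bench.
- nozzle_lip (a point): centre of the top of the upright slit air nozzle in the middle of the tray, 55 mm above the bench. The brass lip with the dark slit is 80 mm long along x and 8 mm wide (y); below it a blue body 90 x 20 mm and a dark foot 100 x 34 mm. Axes as the station: x along the slit, z up.
- oiler: bystander: green oil can, 72 mm across, 98 mm tall body with a thin steel spout leaning to its +x and reaching 153 mm high. Origin: centre of its underside. Leave it alone.
- tape: bystander: tan roll of tape lying flat, 90 mm across, 24 mm high. Origin: centre of its underside. Leave it alone.
- jar: bystander: amber jar with dark lid, 56 mm across, 75 mm tall. Origin: centre of its underside. Leave it alone.
- pencup: bystander: dark steel cup, 70 mm across, 95 mm tall. Origin: centre of its underside. Leave it alone.
- socket: bystander: small steel drive socket standing upright, 30 mm across, 34 mm tall. Origin: centre of its underside. Leave it alone.
Things that resemble listed ones, but are neither listed nor needed, are in the scene too. What is meant by the block is not pink, and is the smaller of those in its own colour.

How it is judged:
By the outcome, as a careful person would: the job done as asked, in the order asked, and still so for the second after the job is handed in, while the arm keeps its last pose, push and grip.
It also fails if it takes over 64 s, if anything falls off the work surface, if the arm or the gripper's body presses on something with over 40 N, if the wrist force passes 120 N, or if a joint passes its speed limit or range.

ROBOT

A 6-joint arm with a two-finger parallel gripper is mounted at the origin on the work surface. World frame = base frame: x ahead of the robot, y to its left, z up, the work surface at z = 0. Lengths are in m, angles in degrees, forces in N, time in s.
With the tool pointing down it reaches from about 0.375 to 0.9 m from the base axis. Payload 3.1 kg.
Tool frame: the origin (TCP) lies on the centre line of the jaws, within the pads' length; the fingertips stand 17 mm ahead of it and the grasp point (between the pads) lies 2 mm behind it; z points along the fingers, y is the line along which they close (so a half turn about z gives the same grasp; the last joint's range is limited). The gripper opens to 87 mm and grips with 3 to 60 N. Pads are 19 mm wide; open, the fingers measure 117 mm over their backs; the gripper's body (75 mm by 190 mm) begins 51 mm behind the grasp point.
Start: joints at [62.882, 30.224, 82.088, -0, 67.689, -10.227], TCP at [0.182, 0.598, 0.24] pointing down, gripper open.
Joint ranges: [-176.69, 176.69], [-43.24, 126.21], [12.49, 139.97], [-82, 262], [0, 151.66], [-163.58, 163.58]. Speed limits (degrees/s): [159.86, 159.86, 180, 180, 180, 180].

INTERFACE

Orientations are given as a 3x3 rotation matrix whose columns are the frame's x, y, z axes.
In Python, from rig import bot, imaging, finder gives the robot as it stands. The module is installed in compiled form; this text tells all that it offers.
- The arm moves only by the tool play_rows, never from a script. Its argument "motion" is a list that holds one entry, the list of rows, each a list of 6 numbers: the shift along the tool's x, y, z in a scale on which 1.0 is 0.8 m, then the turn, a rotation vector about the tool's x, y, z in normalised numbers (1 is 90 degrees). In form: [[[dx, dy, dz, wx, wy, wz], ...]]. A call has 1 to 8 rows; each row is the pose to reach, as a shift and turn from the pose commanded when the call began, along the tool's axes at that moment; what a row does not reach only later rows make up. A row lasts 1/12 s, in which the tool goes at most 41.7 mm and 7.16 degrees, less where a joint would pass 70% of its speed; a pose out of reach is approached as far as the arm can. Shift and turn numbers lie between -1 and 1, and a call with a number outside is refused. A call with a gripper value outside its range is refused whole. "fingers" is the finger opening in m, from 0 to 0.087, set as the call begins (left out, the last holds). The fingers move at their own pace and stop on an object; the grip force is fixed at half the most. Time passes only in rows, so rows that repeat a pose let the fingers close. It gives the time, the measured TCP pose, the force, the opening and the grip force at its end, in the units of the state.
- bot.read_state(): the state, without advancing time (a new reading comes with each control period).
- imaging.capture(name): name is "scene" or "top"; returns a dict with "frame" (480x640x3 uint8, red, green, blue), "camera_matrix" (3x3 intrinsics, pixels), "k1" (the pictures are not rectified: a ray, as slopes to the right and down, at radius r is drawn at 1 + k1 r^2 times it, then the intrinsics apply), "R" (3x3) and "t" (3): a world point X has camera coordinates R X + t. Camera axes: x right, y down, z forward; pixel columns grow to the right and rows downward; lengths in m; the calibration is good to about 2 mm. A picture is of the moment at which its call begins. There is no depth.
- bot.hand_in(): hands the job in; it is judged then, once.
Trained networks look in the newest picture that a camera, given by its name, has taken for a name from the list of things; names that differ only in an ending like _2 or _b are one class to them, and where a whole thing is asked for, a point or a joint stands for the part that bears it (a point fixed in the world has none). Each returns a list of dicts, best first, with "confidence" (0 to 1); they miss things now and then, are a little off and sometimes report something else, mostly with a low value. They report only what shows in the picture. A call takes as long as a camera call. They do not tell look-alikes from the thing itself.
- finder.recognise(camera, name): "at" ([x, y, z] in m, in world coordinates, good to about 4 mm: the middle of the surface that is visible of it).
- finder.outline_of(camera, name): "pixels" (480x640 bool, what is visible of it).
The state is a dict: "time_s": time; "joint_positions": joint angles; "qvel": joint speeds; "tau": joint torques, N m; "position": TCP position; "tcp_rot": TCP orientation; "force": force on the tool from outside, world axes, zero at the start; "moment": the same for the moment, N m; "opening": opening from 0.0 (shut) to 1.0 (fully open); "grasp_force": force on a finger pad.
Only numpy, scipy, OpenCV 4.12 (cv2) and the standard library are available. Lean on these libraries where they do the work, as an engineer would, in place of code of your own. Each camera call takes 0.05 s, during which the arm holds its last target. There are 200 camera calls.

## Working session

There is one attempt and no reset: what is moved stays moved. The work goes in short steps, Python scripts to look and compute and a tool call to move; the robot and the scene stay as the last step left them, time stands still between calls to the robot, and variables do not carry over. Pictures are saved under pics/ and viewed, at most 10 in all, crops included, and the job is handed in when it is done.

Besides the shell and the picture viewer there is one more tool, called after "Request:" as name([rows], argument=value, ...), one row to a line, values as JSON. play_rows: Moves the arm, as the interface text tells. Its arguments: {"type":"object","properties":{"motion":{"type":"array"},"fingers":{"type":"number"}},"required":["motion"]}

```bash
mkdir -p pics; cat > h.py <<'E'
import numpy as np, cv2
from rig import bot, imaging, finder
def cap(n,save=None):
    c=imaging.capture(n)
    if save: cv2.imwrite('pics/'+save,c['frame'][:,:,::-1])
    return c
def ray(c,uv):
    K=np.array(c['camera_matrix']);uv=np.atleast_2d(uv).astype(float)
    d=np.c_[(uv[:,0]-K[0,2])/K[0,0],(uv[:,1]-K[1,2])/K[1,1]]
    p=d.copy()
    for _ in range(20): p=d/(1+c['k1']*(p**2).sum(1,keepdims=True))
    R=np.array(c['R']);t=np.array(c['t'])
    return -R.T@t,(R.T@np.c_[p,np.ones(len(p))].T).T
def at_z(c,uv,z):
    o,d=ray(c,uv); return o+d*((z-o[2])/d[:,2])[:,None]
def proj(c,X):
    X=np.atleast_2d(X);P=(np.array(c['R'])@X.T).T+np.array(c['t']);p=P[:,:2]/P[:,2:]
    p=p*(1+c['k1']*(p**2).sum(1,keepdims=True));K=np.array(c['camera_matrix'])
    return np.c_[p[:,0]*K[0,0]+K[0,2],p[:,1]*K[1,1]+K[1,2]]
def tri(c1,a,c2,b):
    o1,d1=ray(c1,a);o2,d2=ray(c2,b);d1=d1[0];d2=d2[0]
    s=np.linalg.lstsq(np.c_[d1,-d2],o2-o1,rcond=None)[0]
    A=o1+d1*s[0];B=o2+d2*s[1];return (A+B)/2,np.linalg.norm(A-B)
E
python3 - <<'E'
from h import *
np.set_printoptions(precision=4,suppress=True)
s=bot.read_state();print(s)
for n in('scene','top'):
    c=cap(n,n+'1.png');print(n,'cam at',-np.array(c['R']).T@np.array(c['t']),np.array(c['camera_matrix']).tolist(),c['k1'])
    for k in('block','lever_grip','valve','mat','station','nozzle_lip','oiler','tape','jar','pencup','socket'):
        for r in finder.recognise(n,k): 
            print(k,round(r['confidence'],2),np.array(r['at']),proj(c,r['at'])[0].round())
E
```

```text
{'time_s': 0.0, 'joint_positions': array([ 62.8798,  30.28  ,  82.1569,  -0.0001,  67.6894, -10.225 ]), 'qvel': array([-0.0463,  0.0065,  0.033 , -0.034 , -0.0217,  0.0705]), 'tau': array([ -0.0014, -44.0041, -17.6593,   0.063 ,   0.0584,  -0.0001]), 'position': array([0.1813, 0.5974, 0.2386]), 'tcp_rot': array([[-0.9568,  0.2906, -0.001 ],
       [ 0.2906,  0.9568, -0.002 ],
       [ 0.0004, -0.0022, -1.    ]]), 'force': array([-0.2084, -0.7062,  0.0823]), 'moment': array([-0.0149,  0.0034,  0.0531]), 'grasp_force': 0.0, 'opening': 0.9978986775802078}
scene cam at [1.1119 0.1155 0.7291] [[469.5113468562568, 0.0, 321.8331091006434], [0.0, 469.5113468562568, 241.2657651449971], [0.0, 0.0, 1.0]] -0.03892983312911432
block 0.95 [ 0.5208 -0.332   0.0219] [219. 237.]
block 0.74 [ 0.3228 -0.3431  0.0252] [254. 180.]
block 0.55 [ 0.7121 -0.4371  0.019 ] [125. 292.]
lever_grip 0.59 [ 0.4912 -0.1282  0.0938] [313. 224.]
lever_grip 0.36 [ 0.3378 -0.1641  0.0256] [322. 199.]
valve 0.74 [ 0.4973 -0.0699  0.0528] [340. 248.]
mat 0.9 [ 0.5563 -0.3104  0.0038] [222. 257.]
nozzle_lip 0.78 [0.5545 0.
[... 554 characters left out ...]
.021 ] [427. 258.]
block 0.72 [ 0.6884 -0.4387  0.0222] [463. 178.]
block 0.71 [ 0.3058 -0.3449  0.0252] [436. 350.]
lever_grip 0.8 [ 0.4833 -0.1278  0.0988] [331. 263.]
lever_grip 0.21 [ 0.6856 -0.2119  0.0736] [367. 172.]
valve 0.76 [ 0.4791 -0.0819  0.0544] [309. 270.]
mat 0.87 [ 0.5183 -0.3159  0.0014] [414. 254.]
station 0.89 [0.5479 0.2348 0.0066] [166. 246.]
nozzle_lip 0.7 [0.5525 0.2349 0.0029] [167. 244.]
oiler 0.77 [0.7033 0.042  0.0645] [250. 168.]
tape 0.95 [ 0.3262 -0.1692  0.0226] [352. 343.]
tape 0.72 [ 0.7174 -0.097   0.0566] [313. 162.]
jar 0.64 [ 0.6848 -0.212   0.0737] [367. 172.]
jar 0.22 [0.3661 0.0395 0.0372] [252. 326.]
pencup 0.64 [ 0.718  -0.0973  0.0549] [313. 162.]
```

View pics/scene1.png

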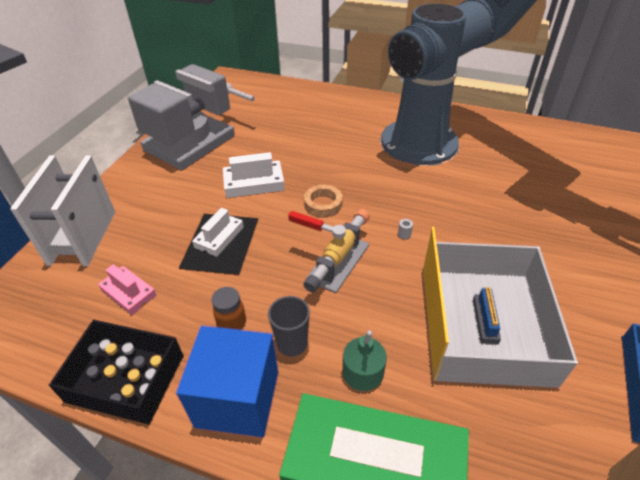

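View pics/top1.png

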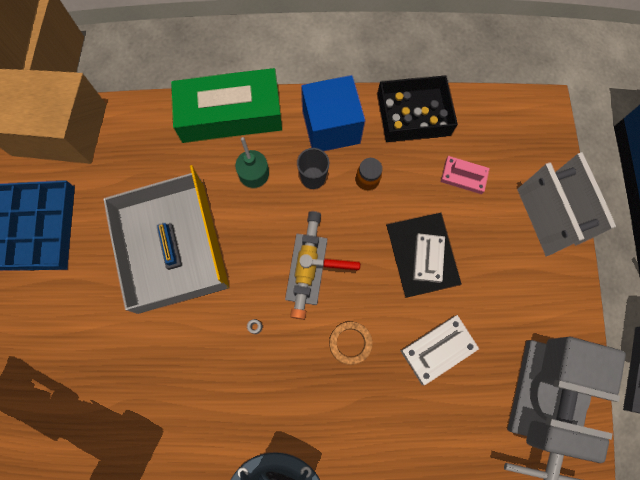

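The scene view shows three block-like things. The small silver one on the black mat is at scene (219,237) / top (427,258). The larger silver one is at scene (254,180) / top (436,350), and the pink one is at scene (125,292) / top (465,174). The block meant should be the one on the mat: it isn't pink and it's the smaller of the silver pair. The lever's red grip is at top (341,265), with its hinge near (308,262). The nozzle is at top (168,245).

I'll confirm this in one enlarged crop and get outlines for measuring.

```bash
python3 - <<'E'
from h import *
np.set_printoptions(precision=4,suppress=True)
t=cap('top');s=cap('scene')
def crop(c,u,v,w=50,h=37): return cv2.resize(c['frame'][v-h:v+h,u-w:u+w,::-1],(400,296),interpolation=cv2.INTER_CUBIC)
cv2.imwrite('pics/crops.png',np.vstack([np.hstack([crop(t,428,257),crop(s,219,237)]),np.hstack([crop(t,168,245),crop(s,490,315)])]))
for c,n in((t,'top'),(s,'scene')):
  for k,z in(('block',.024),('lever_grip',.1),('nozzle_lip',.055),('mat',.004),('station',.08)):
    for r in finder.outline_of(n,k)[:3]:
        m=r['pixels'].astype(np.uint8);ys,xs=np.nonzero(m)
        if len(xs)==0: continue
        (cx,cy),(w,h),a=cv2.minAreaRect(np.c_[xs,ys].astype(np.float32))
        # rect in world on plane z
        W=at_z(c,np.c_[xs,ys],z)[:,:2].astype(np.float32)
        (X,Y),(ww,hh),aa=cv2.minAreaRect(W*1000)
        print(n,k,round(r['confidence'],2),len(xs),'px',round(cx),round(cy),'| z',z,'centre',round(X),round(Y),'size',round(ww),round(hh),'ang',round(aa,1))
E
```

```text
top block 0.96 2818 px 439 350 | z 0.024 centre 307 -354 size 88 147 ang 30.0
top block 0.8 1246 px 465 174 | z 0.024 centre 696 -443 size 105 71 ang 73.3
top block 0.62 1250 px 429 258 | z 0.024 centre 505 -344 size 62 104 ang 80.3
top lever_grip 0.72 492 px 330 262 | z 0.1 centre 486 -124 size 119 25 ang 85.0
top nozzle_lip 0.58 12444 px 163 240 | z 0.055 centre 554 229 size 287 226 ang 14.7
top mat 0.9 3026 px 423 254 | z 0.004 centre 519 -338 size 173 132 ang 11.5
top mat 0.39 1062 px 313 168 | z 0.004 centre 725 -97 size 74 98 ang 88.7
top station 0.63 12649 px 162 240 | z 0.08 centre 547 222 size 283 223 ang 15.6
scene block 0.92 2135 px 252 174 | z 0.024 centre 300 -358 size 164 138 ang 30.1
scene block 0.81 1489 px 125 289 | z 0.024 centre 704 -444 size 133 64 ang 70.3
scene block 0.61 1293 px 217 233 | z 0.024 centre 506 -340 size 78 128 ang 83.6
scene lever_grip 0.73 521 px 316 225 | z 0.1 centre 494 -120 size 123 30 ang 81.5
scene nozzle_lip 0.64 18353 px 500 309 | z 0.055 centre 532 224 size 339 236 ang 15.4
scene mat 0.86 2025 px 218 243 | z 0.004 centre 520 -335 size 172 129 ang 11.4
scene station 0.75 18543 px 500 308 | z 0.08 centre 551 221 size 331 228 ang 14.6
```

View pics/crops.png

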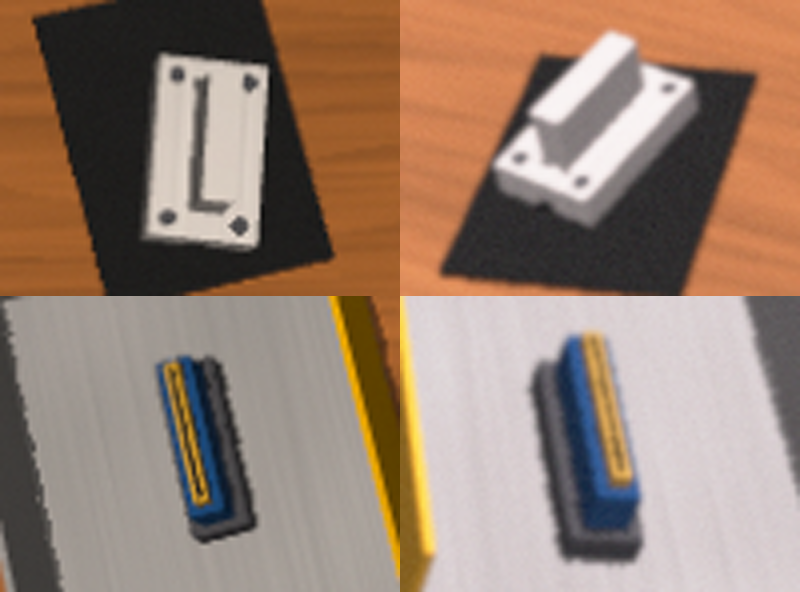

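The crops confirm it: the block on the mat is a 100×60 inverted T, while the other silver one is about 147 mm long. The lip's brass strip and slit are clear in both views. Next I'll measure the block, lip and lever in both views.

```bash
cat > meas.py <<'E'
from h import *
from scipy.optimize import least_squares
np.set_printoptions(precision=4,suppress=True)
def seg(c,box,kind):
    u0,v0,u1,v1=box;f=c['frame'][v0:v1,u0:u1].astype(int);r,g,b=f[...,0],f[...,1],f[...,2]
    if kind=='red': m=(r>110)&(g<50)&(b<60)
    else: m=(r-b>50)&(g-b>25)
    n,l,st,ce=cv2.connectedComponentsWithStats(m.astype(np.uint8),connectivity=8)
    i=1+np.argmax(st[1:,4]);ys,xs=np.nonzero(l==i)
    P=np.c_[xs+u0,ys+v0].astype(float);o=P.mean(0);w,V=np.linalg.eigh(np.cov((P-o).T));a=V[:,1];pr=(P-o)@a
    return o,o+a*(pr.min()-.5),o+a*(pr.max()+.5),len(P)
def fit(obs,x0,fixz=None):
    # obs: list of (cam, pts_uv, local_xyz); solves x,y,z,yaw
    def X(p,L): 
        c,s=np.cos(p[3]),np.sin(p[3]);return np.c_[c*L[:,0]-s*L[:,1]+p[0],s*L[:,0]+c*L[:,1]+p[1],L[:,2]+p[2]]
    f=lambda p:np.concatenate([(proj(c,X(p,L))-uv).ravel() for c,uv,L in obs])
    r=least_squares(f,x0,loss='soft_l1');return r.x,f(r.x)
E
python3 - <<'E'
from meas import *
t=cap('top');s=cap('scene')
for nm,k,bt,bs,zz in(('lever','red',(310,240,375,285),(280,200,335,240),.095),('lip','brass',(150,215,178,268),(478,280,505,332),.055)):
    a=seg(t,bt,k);b=seg(s,bs,k);print(nm,a[3],b[3],a[0],b[0])
    print(' centroid tri',*tri(t,a[0],s,b[0]))
    for c,q in((t,a),(s,b)):
        E=at_z(c,np.array(q[:3]),zz);d=E[2]-E[1];print(' on z',zz,E.ravel(),'len',np.linalg.norm(d),'ang',np.degrees(np.arctan2(d[1],d[0])))
A=lambda L:np.array(L,float)
o=-.375
# block
bt=A([[158,53],[268,66],[258,248],[142,240]])/4+[378+o,220+o]  # base silhouette in top (bottom corners for outer?)
L=.05;W=.03
Lt=A([[L,W,.02],[L,-W,.02],[-L,-W,.02],[-L,W,.02]])
bs=A([[612,32],[635,42],[553,125],[530,108],[695,80],[589,203],[497,165]])-[400,0];bs=bs/4+[169+o,200+o]
# scene camera looks toward -x: image left = -y, image down = +x
Ls=A([[-.035,-.009,.054],[-.035,.009,.054],[.035,.009,.054],[.035,-.009,.054],[-L,W,.02],[L,W,.02],[L,-W,.02]])
for ob in([(t,bt,Lt),(s,bs,Ls)],[(t,bt,Lt)],[(s,bs,Ls)]):
    p,r=fit(ob,[.505,-.34,.004,0]);print('block',p,'yaw',np.degrees(p[3]));print(r.reshape(-1,2).round(1).tolist())
# hinge cap and pipe ends from the top view
print(at_z(t,[[308,261]],.1),at_z(t,[[314,215],[298,314]],.045))
E
```

```text
lever 274 249 [341.4197 263.781 ] [304.755  220.9839]
 centroid tri [ 0.4833 -0.1481  0.0896] 0.0003253279484428457
 on z 0.095 [ 0.4823 -0.148   0.095   0.4778 -0.186   0.095   0.4866 -0.1114  0.095 ] len 0.07515388491704783 ang 83.29711889660504
 on z 0.095 [ 0.4885 -0.1458  0.095   0.4936 -0.1094  0.095   0.4834 -0.1827  0.095 ] len 0.07399454806411122 ang -97.96013704919638
lip 133 204 [164.0602 241.391 ] [491.2794 305.6961]
 centroid tri [0.5473 0.2277 0.0523] 0.0007876362931767783
 on z 0.055 [0.5467 0.2265 0.055  0.5862 0.2371 0.055  0.5065 0.2158 0.055 ] len 0.0824453597334881 ang -165.00434652112986
 on z 0.055 [0.5495 0.2276 0.055  0.5068 0.2165 0.055  0.5883 0.2378 0.055 ] len 0.08418959763543732 ang 14.66188140379679
block [ 0.5052 -0.3439  0.004  -0.1352] yaw -7.748606287583569
[[-0.1, 0.9], [-0.8, 0.6], [-0.9, -0.2], [0.8, -1.1], [-0.7, -0.1], [0.4, -0.2], [1.4, -0.5], [0.1, 1.1], [-0.4, 0.5], [-0.7, -0.6], [-0.8, -0.2]]
block [ 0.4981 -0.336   0.0399 -0.1363] yaw -7.807260339587151
[[-0.2, 0.0], [-0.0, -0.1], [-0.2, 0.6], [0.5, -0.5]]
block [ 0.5082 -0.3413  0.0073 -0.1334] yaw -7.643845512590724
[[-0.5, -0.2], [0.6, -0.2], [1.5, -0.4], [0.2, 1.2], [-0.1, 0.5], [-0.5, -0.4], [-0.7, -0.1]]
[[ 0.4886 -0.0808  0.1   ]] [[ 0.6002 -0.0957  0.045 ]
 [ 0.388  -0.0575  0.045 ]]
```

Measured results:

| Thing | Position (m) | Heading | Check |
|---|---|---|---|
| Block | (0.505, -0.342), z 0.004 | -7.7° | sits at mat height |
| Lip | (0.548, 0.227), z about 0.053 | +14.8° | text says 0.055 |
| Lever hinge | about (0.493, -0.075) | grip at -97.5° | grip length 75 mm, z about 0.09 |

All of these are consistent with the text. I'll straddle the grip loosely with the fingers and swing it in an arc.

```bash
cat > d.py <<'E'
import sys
from h import *
np.set_printoptions(precision=4,suppress=True)
def delta(s,T,head):
    R=np.array(s['tcp_rot']);h=np.radians(head);y=np.array([np.cos(h),np.sin(h),0]);z=np.array([0,0,-1.]);G=np.c_[np.cross(y,z),y,z]
    return R.T@(np.array(T)-s['position']),np.degrees(cv2.Rodrigues(R.T@G)[0].ravel())
def show(T,head):
    s=bot.read_state();R=np.array(s['tcp_rot']);print('now',s['time_s'],s['position'],'head',np.degrees(np.arctan2(R[1,1],R[0,1])).round(2),'F',s['force'],'op',s['opening']*.087,'grip',s['grasp_force'],'qv',np.abs(s['qvel']).max().round(1))
    a,b=delta(s,T,head);print('move',a.round(4).tolist(),b.round(2).tolist())
if __name__=='__main__':
    v=list(map(float,sys.argv[1:]))
    for i in range(0,len(v),4): show(v[i:i+3],v[i+3])
E
python3 d.py 0.45 0.3 0.24 30  0.483 -0.149 0.24 -7.5
```

```text
now 1.9 [0.1815 0.598  0.2396] head 73.11 F [-0.8575  0.5773  0.625 ] op 0.0868310367165355 grip 0.0 qv 0.1
move [-0.3435, -0.2072, -0.0004] [0.0, -0.0, 43.11]
now 1.9 [0.1815 0.598  0.2396] head 73.11 F [-0.8575  0.5773  0.625 ] op 0.0868310367165355 grip 0.0 qv 0.1
move [-0.5055, -0.6272, -0.0005] [0.0, -0.0, 80.61]
```

The rows are not in the units I measure in: shifts go in shares of 0.8 m and turns go in shares of 90 degrees. I convert before sending: -0.344 m / 0.8 = -0.43, -0.207 m / 0.8 = -0.2588, 56 degrees / 90 = 0.6222.

Request:
play_rows([
  [[-0.43,-0.2588,0,0,0,0.6222],[-0.43,-0.2588,0,0,0,0.6222],[-0.43,-0.2588,0,0,0,0.6222],[-0.43,-0.2588,0,0,0,0.6222],[-0.43,-0.2588,0,0,0,0.6222],[-0.43,-0.2588,0,0,0,0.6222],[-0.43,-0.2588,0,0,0,0.6222],[-0.43,-0.2588,0,0,0,0.6222]],
], fingers=0.04)

```text
time_s: 2.57
position: [0.406, 0.349, 0.2398]
tcp_rot: [[-0.289, 0.957, 0.001], [0.957, 0.289, 0.0], [0.0, 0.001, -1.0]]
force: [1.1, 0.2, 0.9]
opening: 0.5
grasp_force: 0.0
```

```bash
python3 d.py 0.483 -0.149 0.24 -7.5
```

```text
now 2.5667 [0.406  0.349  0.2398] head 16.78 F [1.1133 0.1763 0.8734] op 0.04353484130244505 grip 0.0 qv 53.6
move [-0.499, -0.0701, -0.0003] [0.03, -0.02, 24.28]
```

To row units: -0.49 m / 0.8 = -0.6125, -0.07 m / 0.8 = -0.0875, 24 degrees / 90 = 0.2667.

Request:
play_rows([
  [[-0.6125,-0.0875,0,0,0,0.2667],[-0.6125,-0.0875,0,0,0,0.2667],[-0.6125,-0.0875,0,0,0,0.2667],[-0.6125,-0.0875,0,0,0,0.2667],[-0.6125,-0.0875,0,0,0,0.2667],[-0.6125,-0.0875,0,0,0,0.2667],[-0.6125,-0.0875,0,0,0,0.2667],[-0.6125,-0.0875,0,0,0,0.2667]],
])

```text
time_s: 3.23
position: [0.457, 0.0193, 0.2399]
tcp_rot: [[0.12, 0.993, 0.001], [0.993, -0.12, -0.0], [0.0, 0.001, -1.0]]
force: [1.2, -0.5, 0.5]
opening: 0.459
grasp_force: 0.0
```

```bash
python3 d.py 0.483 -0.149 0.16 -7.5
```

```text
now 3.2333 [0.457  0.0193 0.2399] head -6.89 F [ 1.1651 -0.5237  0.4578] op 0.03992991985825913 grip 0.0 qv 61.6
move [-0.164, 0.0459, 0.0799] [0.05, -0.0, 0.61]
```

To row units: -0.158 m / 0.8 = -0.1975, 0.08 m / 0.8 = 0.1, 0.6 degrees / 90 = 0.0067.

Request:
play_rows([
  [[-0.1975,0.0575,0.0375,0,0,0.0067],[-0.1975,0.0575,0.0375,0,0,0.0067],[-0.1975,0.0575,0.0375,0,0,0.0067],[-0.1975,0.0575,0.0375,0,0,0.0067],[-0.1975,0.0575,0.1,0,0,0.0067],[-0.1975,0.0575,0.1,0,0,0.0067],[-0.1975,0.0575,0.1,0,0,0.0067],[-0.1975,0.0575,0.1,0,0,0.0067]],
])

```text
time_s: 3.9
position: [0.4832, -0.1403, 0.1596]
tcp_rot: [[0.13, 0.992, -0.001], [0.992, -0.13, 0.001], [0.001, -0.002, -1.0]]
force: [0.2, 0.1, 0.7]
opening: 0.459
grasp_force: 0.0
```

```bash
python3 - <<'E'
from d import *
show([.483,-.149,.101],-7.5)
t=cap('top');s=cap('scene')
f=lambda c,u,v:cv2.resize(c['frame'][v-50:v+50,u-66:u+66,::-1],(396,300),interpolation=cv2.INTER_CUBIC)
cv2.imwrite('pics/lev.png',np.hstack([f(t,341,262),f(s,312,222)]))
E
```

```text
now 3.9 [ 0.4832 -0.1403  0.1596] head -7.47 F [0.1512 0.0789 0.6612] op 0.03989981537630399 grip 0.0 qv 2.0
move [-0.0087, 0.001, 0.0586] [-0.09, -0.05, 0.03]
```

View pics/lev.png

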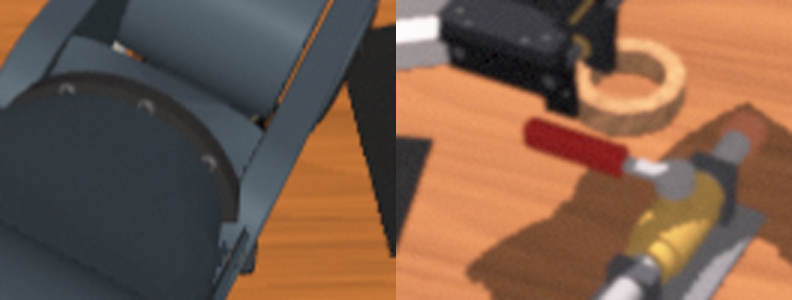

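The scene crop shows the fingers still above and behind the grip, which is consistent with z 0.16, and the lever is untouched. I'll descend to straddle it.

To row units: 0.058 m / 0.8 = 0.0725, 0.05 m / 0.8 = 0.0625.

Request:
play_rows([
  [[-0.0113,0.0013,0.0125,0,0,0],[-0.0113,0.0013,0.025,0,0,0],[-0.0113,0.0013,0.0375,0,0,0],[-0.0113,0.0013,0.05,0,0,0],[-0.0113,0.0013,0.0625,0,0,0],[-0.0113,0.0013,0.0725,0,0,0],[-0.0113,0.0013,0.0725,0,0,0],[-0.0113,0.0013,0.0725,0,0,0]],
])

```text
time_s: 4.67
position: [0.483, -0.1498, 0.1007]
tcp_rot: [[0.13, 0.991, -0.002], [0.991, -0.13, 0.001], [0.001, -0.002, -1.0]]
force: [0.3, -0.2, -0.3]
opening: 0.46
grasp_force: 0.0
```

```bash
python3 - <<'E'
from d import *
show([.483,-.149,.101],-7.5)
s=cap('scene')
f=lambda c,u,v:cv2.resize(c['frame'][v-50:v+50,u-66:u+66,::-1],(792,600),interpolation=cv2.INTER_CUBIC)
cv2.imwrite('pics/lev2.png',f(s,312,222))
# plan the arc: poses relative to start, in tool axes, for swing angles
H=np.array([.493,-.075]);st=bot.read_state()
for a in(15,30,45,60,75,90,94):
    h=np.radians(-97.5+a);p=H+.075*np.array([np.cos(h),np.sin(h)])
    print(a,*[x.round(4).tolist() for x in delta(st,[*p,.101],-7.5+a)])
E
```

```text
now 4.6667 [ 0.483  -0.1498  0.1007] head -7.49 F [ 0.3138 -0.1619 -0.2826] op 0.03999531742400743 grip 0.0 qv 1.2
move [0.0008, -0.0001, -0.0003] [-0.1, -0.04, 0.01]
15 [0.0032, 0.0191, 0.0002] [-0.0309, -0.0177, -14.9876]
30 [0.0107, 0.0372, 0.0002] [-0.0286, -0.0218, -29.9876]
45 [0.0226, 0.0528, 0.0002] [-0.0258, -0.0257, -44.9876]
60 [0.0381, 0.0647, 0.0002] [-0.0227, -0.0295, -59.9876]
75 [0.0562, 0.0722, 0.0002] [-0.0192, -0.033, -74.9876]
90 [0.0756, 0.0747, 0.0002] [-0.0152, -0.0364, -89.9876]
94 [0.0809, 0.0745, 0.0002] [-0.014, -0.0373, -93.9876]
```

View pics/lev2.png

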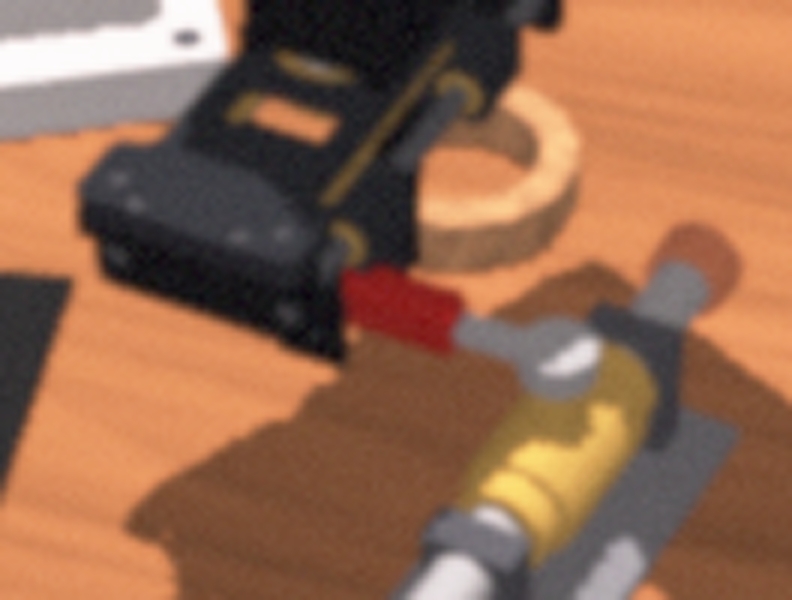

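The fingers straddle the red grip cleanly, one on each side (grip at crop (400,305)). I'll narrow the gap and swing the first 42°.

To row units: 0.0502 m / 0.8 = 0.0628, 0.043 m / 0.8 = 0.0538, -42 degrees / 90 = -0.4667.

Request:
play_rows([
  [[0,0,0,0,0,0],[0,0,0,0,0,0],[0.0008,0.0114,0,0,0,-0.0778],[0.0028,0.0226,0,0,0,-0.1556],[0.0063,0.0336,0,0,0,-0.2333],[0.011,0.044,0,0,0,-0.3111],[0.017,0.0538,0,0,0,-0.3889],[0.0241,0.0628,0,0,0,-0.4667]],
], fingers=0.024)

```text
time_s: 5.38
position: [0.5344, -0.1368, 0.1016]
tcp_rot: [[-0.571, 0.821, -0.004], [0.821, 0.571, 0.001], [0.003, -0.002, -1.0]]
force: [-3.3, -0.1, 1.5]
opening: 0.274
grasp_force: 1.2
```

To row units: 0.0554 m / 0.8 = 0.0693, 0.0502 m / 0.8 = 0.0628, -47.5 degrees / 90 = -0.5278.

Request:
play_rows([
  [[0.0008,0.0114,0,0,0,-0.0778],[0.0028,0.0226,0,0,0,-0.1556],[0.0063,0.0336,0,0,0,-0.2333],[0.011,0.044,0,0,0,-0.3111],[0.017,0.0538,0,0,0,-0.3889],[0.0241,0.0628,0,0,0,-0.4667],[0.0306,0.0693,0,0,0,-0.5278],[0.0306,0.0693,0,0,0,-0.5278]],
])

```text
time_s: 6.05
position: [0.567, -0.0855, 0.1017]
tcp_rot: [[-0.991, 0.135, -0.001], [0.135, 0.991, -0.001], [0.001, -0.001, -1.0]]
force: [0.2, -0.2, -0.4]
opening: 0.274
grasp_force: 0.1
```

```bash
python3 - <<'E'
from d import *
show([.493+.075*np.cos(np.radians(-7.5)),-.075+.075*np.sin(np.radians(-7.5)),.101],82.5)
s=cap('scene')
f=lambda c,u,v:cv2.resize(c['frame'][v-60:v+60,u-80:u+80,::-1],(792,600),interpolation=cv2.INTER_CUBIC)
cv2.imwrite('pics/lev3.png',f(s,330,240))
E
```

```text
now 6.05 [ 0.567  -0.0855  0.1017] head 82.25 F [ 0.2273 -0.1993 -0.4101] op 0.023875298227467045 grip 0.06001234520226717 qv 5.8
move [-0.0003, 0.0007, 0.0007] [-0.06, -0.05, -0.25]
```

View pics/lev3.png

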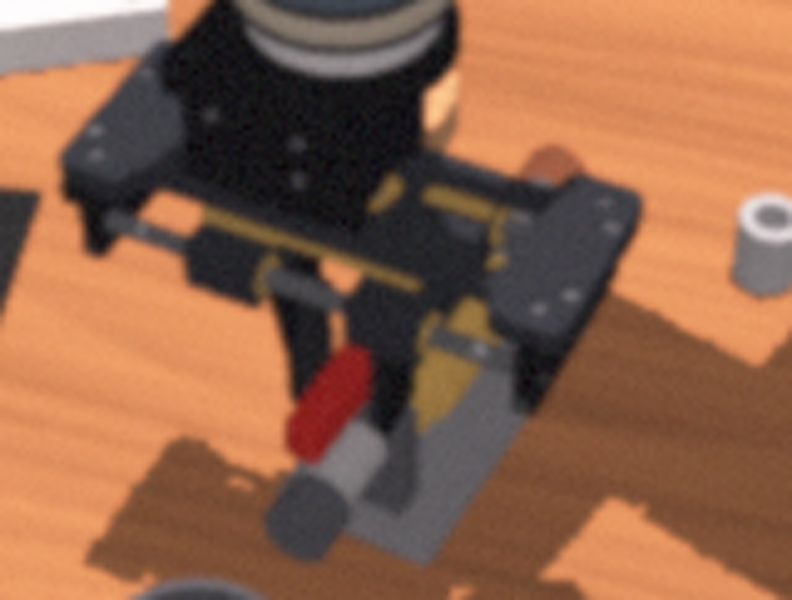

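The lever now lies nearly along the pipe, with the trailing finger's slack still to take up. I'll press on gently toward the stop.

To row units: 0.005 m / 0.8 = 0.0063, 0.004 m / 0.8 = 0.005, -1 degrees / 90 = -0.0111.

Request:
play_rows([
  [[0,0.0013,0,0,0,-0.0111],[0,0.0025,0,0,0,-0.0111],[0,0.0038,0,0,0,-0.0111],[0,0.005,0,0,0,-0.0111],[0,0.0063,0,0,0,-0.0111],[0,0.0063,0,0,0,-0.0111]],
])

```text
time_s: 6.6
position: [0.5677, -0.0851, 0.1019]
tcp_rot: [[-0.993, 0.121, -0.001], [0.121, 0.993, -0.006], [0.0, -0.006, -1.0]]
force: [-3.5, -12.3, 0.0]
opening: 0.277
grasp_force: 6.7
```

The tool met firm resistance (12 N, where turning the lever takes 2 N), so it's at the stop. I'll unload, lift straight up and check the lever angle.

To row units: -0.12 m / 0.8 = -0.15, -0.11 m / 0.8 = -0.1375, 0.5 degrees / 90 = 0.0056.

Request:
play_rows([
  [[0,-0.005,0,0,0,0.0056],[0,-0.005,0,0,0,0.0056],[0,-0.005,-0.0375,0,0,0.0056],[0,-0.005,-0.0875,0,0,0.0056],[0,-0.005,-0.125,0,0,0.0056],[0,-0.0375,-0.15,0,0,0.0056],[0,-0.0875,-0.15,0,0,0.0056],[0,-0.1375,-0.15,0,0,0.0056]],
], fingers=0.03)

```text
time_s: 7.27
position: [0.5563, -0.1901, 0.2242]
tcp_rot: [[-0.992, 0.127, 0.005], [0.127, 0.992, -0.002], [-0.006, -0.001, -1.0]]
force: [0.9, 0.1, -0.5]
opening: 0.346
grasp_force: 0.0
```

```bash
python3 - <<'E'
from meas import *
from d import show
show([.505,-.342,.2],82.3)
for n,b in(('scene',(300,200,390,320)),('top',(285,190,350,300))):
    c=cap(n)
    try:
        q=seg(c,b,'red');E=at_z(c,np.array(q[:3]),.1);d=E[2]-E[1];print(n,q[3],E.ravel(),np.linalg.norm(d),np.degrees(np.arctan2(d[1],d[0])))
    except Exception as e: print(n,e)
E
```

```text
now 7.2667 [ 0.5563 -0.1901  0.2242] head 82.68 F [ 0.8907  0.1045 -0.5298] op 0.03014303799509174 grip 0.0 qv 46.3
move [0.0317, -0.1571, 0.0242] [-0.05, 0.32, 0.38]
scene 239 [ 0.5782 -0.086   0.1     0.5334 -0.0752  0.1     0.6096 -0.0936  0.1   ] 0.07846729001181227 -13.58770754790456
top attempt to get argmax of an empty sequence
```

To row units: -0.155 m / 0.8 = -0.1938, 0.06 m / 0.8 = 0.075, 0.4 degrees / 90 = 0.0044.

Request:
play_rows([
  [[0.0388,-0.1938,0.03,0,0.0033,0.0044],[0.0388,-0.1938,0.03,0,0.0033,0.0044],[0.0388,-0.1938,0.03,0,0.0033,0.0044],[0.0388,-0.1938,0.03,0,0.0033,0.0044],[0.0388,-0.1938,0.03,0,0.0033,0.0044],[0.0388,-0.1938,0.075,0,0.0033,0.0044],[0.0388,-0.1938,0.0925,0,0.0033,0.0044],[0.0388,-0.1938,0.0925,0,0.0033,0.0044]],
], fingers=0.05)

```text
time_s: 8.03
position: [0.5021, -0.337, 0.144]
tcp_rot: [[-0.99, 0.138, -0.01], [0.138, 0.99, 0.007], [0.011, 0.006, -1.0]]
force: [-0.0, -0.6, -0.3]
opening: 0.578
grasp_force: 0.0
```

```bash
python3 - <<'E'
from meas import *
from d import show
show([.505,-.342,.046],82.3)
out=[]
for n,b in(('scene',(300,200,390,320)),('top',(285,190,350,300))):
    c=cap(n)
    try:
        q=seg(c,b,'red');E=at_z(c,np.array(q[:3]),.1);d=E[2]-E[1];print(n,q[3],E.ravel(),np.linalg.norm(d),np.degrees(np.arctan2(d[1],d[0])))
    except Exception as e: print(n,e)
    u,v=(330,240) if n=='scene' else (308,250)
    out.append(cv2.resize(c['frame'][v-60:v+60,u-40:u+40,::-1],(400,600),interpolation=cv2.INTER_CUBIC))
cv2.imwrite('pics/lev4.png',np.hstack(out))
E
```

```text
now 8.0333 [ 0.5021 -0.337   0.144 ] head 82.05 F [-0.0141 -0.5674 -0.3138] op 0.050327375283627455 grip 0.0 qv 2.7
move [-0.0047, -0.0051, 0.0979] [0.34, -0.65, -0.25]
scene 144 [ 0.5775 -0.0823  0.1     0.5347 -0.0728  0.1     0.6104 -0.0896  0.1   ] 0.07746408729582366 -12.484827731481698
top attempt to get argmax of an empty sequence
```

View pics/lev4.png

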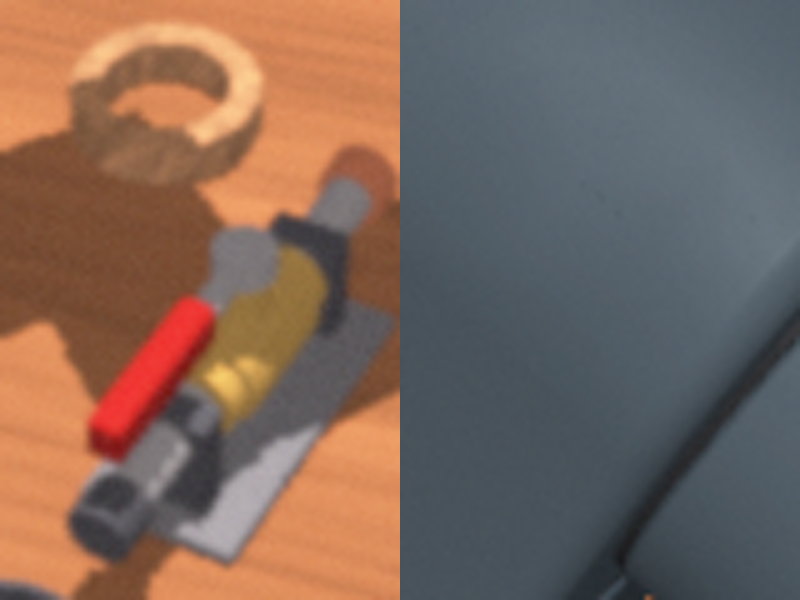

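The scene crop shows the lever lying parallel to the pipe and plate. The top view is blocked by the arm. I'll compute its angle against the plate edge and pipe.

```bash
python3 - <<'E'
from meas import *
c=cap('scene')
def ang(a,b,z):
    E=at_z(c,np.array([a,b])/5+[289.6,179.6],z);d=E[0]-E[1];return E.round(3).tolist(),np.degrees(np.arctan2(d[1],d[0])).round(1)
print('plate',ang([232,560],[395,325],.008)); print('pipe',ang([105,520],[357,172],.045))
print('lever knob-tip',ang([104,430],[245,258],.1));print('lever L edge',ang([91,425],[187,298],.1));print('R edge',ang([120,437],[214,312],.1))
E
```

```text
plate ([[0.571, -0.053, 0.008], [0.429, -0.027, 0.008]], np.float64(-10.6))
pipe ([[0.596, -0.096, 0.045], [0.381, -0.059, 0.045]], np.float64(-9.7))
lever knob-tip ([[0.599, -0.093, 0.1], [0.5, -0.072, 0.1]], np.float64(-12.0))
lever L edge ([[0.598, -0.098, 0.1], [0.527, -0.086, 0.1]], np.float64(-9.7))
R edge ([[0.6, -0.087, 0.1], [0.531, -0.074, 0.1]], np.float64(-10.0))
```

Plate, pipe and lever edges all lie within about 1° of -10°, so the lever is at the open stop. Now I'll descend onto the rib.

To row units: 0.07 m / 0.8 = 0.0875, 0.06 m / 0.8 = 0.075, -0.25 degrees / 90 = -0.0028.

Request:
play_rows([
  [[-0.0059,-0.0063,0.0125,0.0033,-0.0067,-0.0028],[-0.0059,-0.0063,0.025,0.0033,-0.0067,-0.0028],[-0.0059,-0.0063,0.0438,0.0033,-0.0067,-0.0028],[-0.0059,-0.0063,0.0625,0.0033,-0.0067,-0.0028],[-0.0059,-0.0063,0.075,0.0033,-0.0067,-0.0028],[-0.0059,-0.0063,0.0875,0.0033,-0.0067,-0.0028],[-0.0059,-0.0063,0.0875,0.0033,-0.0067,-0.0028],[-0.0059,-0.0063,0.0875,0.0033,-0.0067,-0.0028]],
])

```text
time_s: 8.85
position: [0.5075, -0.3451, 0.0773]
tcp_rot: [[-0.991, 0.133, 0.004], [0.133, 0.991, -0.005], [-0.005, -0.005, -1.0]]
force: [-0.2, 0.3, 0.3]
opening: 0.576
grasp_force: 0.0
```

```bash
python3 - <<'E'
from meas import *
from d import show
show([.505,-.342,.046],82.3)
out=[]
for n,u,v in(('scene',219,230),('top',427,258)):
    c=cap(n); out.append(cv2.resize(c['frame'][v-50:v+50,u-66:u+66,::-1],(396,300),interpolation=cv2.INTER_CUBIC))
cv2.imwrite('pics/blk.png',np.hstack(out))
E
```

```text
now 8.85 [ 0.5075 -0.3451  0.0773] head 82.37 F [-0.1903  0.2573  0.2927] op 0.05011152780374353 grip 0.0 qv 1.1
move [0.0031, 0.0029, 0.0313] [-0.28, 0.27, 0.07]
```

View pics/blk.png

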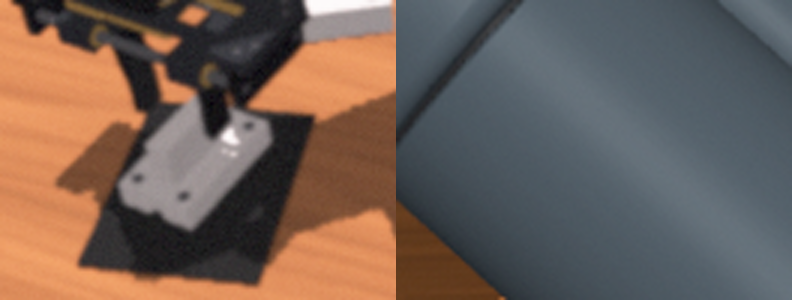

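The fingers are on either side of the rib. I'll descend the last 31 mm and then close.

To row units: 0.031 m / 0.8 = 0.0388, 0.027 m / 0.8 = 0.0338, -0.2 degrees / 90 = -0.0022.

Request:
play_rows([
  [[0.0038,0.0025,0.0125,-0.0022,0.0022,0],[0.0038,0.0025,0.025,-0.0022,0.0022,0],[0.0038,0.0025,0.0338,-0.0022,0.0022,0],[0.0038,0.0025,0.0388,-0.0022,0.0022,0],[0.0038,0.0025,0.0388,-0.0022,0.0022,0],[0.0038,0.0025,0.0388,-0.0022,0.0022,0]],
])

```text
time_s: 9.45
position: [0.5047, -0.343, 0.0459]
tcp_rot: [[-0.991, 0.133, 0.001], [0.133, 0.991, -0.001], [-0.001, -0.001, -1.0]]
force: [0.2, -0.3, 0.2]
opening: 0.574
grasp_force: 0.0
```

Request:
play_rows([
  [[0,0,0,0,0,0],[0,0,0,0,0,0],[0,0,0,0,0,0],[0,0,0,0,0,0],[0,0,0,0,0,0],[0,0,0,0,0,0],[0,0,0,0,0,0],[0,0,0,0,0,0]],
], fingers=0.0)

```text
time_s: 10.12
position: [0.5052, -0.3438, 0.0468]
tcp_rot: [[-0.991, 0.133, 0.002], [0.133, 0.991, -0.003], [-0.003, -0.003, -1.0]]
force: [0.2, -0.4, 1.1]
opening: 0.201
grasp_force: 30.0
```

Gripped: opening 17.5 mm against the 18 mm rib, at 30 N. Lifting.

To row units: -0.175 m / 0.8 = -0.2188, -0.16 m / 0.8 = -0.2.

Request:
play_rows([
  [[0,0,-0.0125,0,0,0],[0,0,-0.0313,0,0,0],[0,0,-0.0563,0,0,0],[0,0,-0.0875,0,0,0],[0,0,-0.125,0,0,0],[0,0,-0.1625,0,0,0],[0,0,-0.2,0,0,0],[0,0,-0.2188,0,0,0]],
])

```text
time_s: 10.78
position: [0.5051, -0.3427, 0.2249]
tcp_rot: [[-0.991, 0.133, 0.004], [0.133, 0.991, -0.004], [-0.004, -0.003, -1.0]]
force: [1.0, -0.4, -5.4]
opening: 0.206
grasp_force: 30.0
```

```bash
python3 d.py 0.548 0.227 0.222 104.8
```

```text
now 10.7833 [ 0.5051 -0.3427  0.2249] head 82.37 F [ 1.0186 -0.4331 -5.4218] op 0.01792721416942601 grip 29.996731211431324 qv 19.7
move [0.0331, 0.5703, 0.0009] [-0.22, 0.21, -22.43]
```

To row units: 0.22 m / 0.8 = 0.275, 0.003 m / 0.8 = 0.0038, -8 degrees / 90 = -0.0889.

Request:
play_rows([
  [[0.0013,0.0188,0,-0.0011,0.0011,-0.0111],[0.0038,0.05,0,-0.0022,0.0022,-0.0222],[0.0063,0.0875,0,-0.0022,0.0022,-0.0333],[0.0075,0.125,0,-0.0022,0.0022,-0.0444],[0.01,0.1625,0,-0.0022,0.0022,-0.0556],[0.0125,0.2,0,-0.0022,0.0022,-0.0667],[0.0138,0.2375,0,-0.0022,0.0022,-0.0778],[0.0163,0.275,0,-0.0022,0.0022,-0.0889]],
])

```text
time_s: 11.45
position: [0.519, -0.1198, 0.2195]
tcp_rot: [[-1.0, -0.007, -0.006], [-0.007, 1.0, 0.005], [0.006, 0.005, -1.0]]
force: [0.7, 0.2, -5.8]
opening: 0.204
grasp_force: 30.0
```

```bash
python3 d.py 0.548 0.227 0.222 104.8
```

```text
now 11.45 [ 0.519  -0.1198  0.2195] head 90.43 F [ 0.6753  0.2003 -5.7971] op 0.01772292848371965 grip 29.99552677385509 qv 36.3
move [-0.0316, 0.3466, -0.0011] [0.31, -0.32, -14.37]
```

To row units: 0.24 m / 0.8 = 0.3, -0.006 m / 0.8 = -0.0075, -14.4 degrees / 90 = -0.16.

Request:
play_rows([
  [[-0.0038,0.0375,0,0.0022,-0.0022,-0.0222],[-0.0075,0.075,0,0.0022,-0.0022,-0.0444],[-0.01,0.1125,0,0.0022,-0.0022,-0.0667],[-0.0138,0.15,0,0.0022,-0.0022,-0.0889],[-0.0175,0.1875,0,0.0022,-0.0022,-0.1111],[-0.0213,0.225,0,0.0022,-0.0022,-0.1333],[-0.025,0.2625,0,0.0022,-0.0022,-0.1444],[-0.0275,0.3,0,0.0022,-0.0022,-0.16]],
])

```text
time_s: 12.12
position: [0.5389, 0.1194, 0.2198]
tcp_rot: [[-0.967, -0.256, -0.003], [-0.256, 0.967, -0.001], [0.003, 0.0, -1.0]]
force: [0.6, -0.2, -5.3]
opening: 0.208
grasp_force: 30.0
```

```bash
python3 d.py 0.548 0.227 0.222 104.8
```

```text
now 12.1167 [0.5389 0.1194 0.2198] head 104.86 F [ 0.576  -0.1778 -5.3048] op 0.018068194476380212 grip 29.99571191612631 qv 38.2
move [-0.0363, 0.1017, -0.0023] [0.01, -0.18, 0.06]
```

To row units: 0.099 m / 0.8 = 0.1238, -0.01 m / 0.8 = -0.0125.

Request:
play_rows([
  [[-0.0125,0.0375,0,0,0,0],[-0.025,0.0688,0,0,0,0],[-0.035,0.0938,0,0,0,0],[-0.0425,0.1125,0,0,0,0],[-0.045,0.1238,0,0,0,0],[-0.045,0.1238,0,0,0,0],[-0.045,0.1238,0,0,0,0],[-0.045,0.1238,0,0,0,0]],
])

```text
time_s: 12.78
position: [0.5501, 0.221, 0.2206]
tcp_rot: [[-0.967, -0.254, -0.0], [-0.254, 0.967, -0.002], [0.001, -0.002, -1.0]]
force: [-0.6, 0.1, -4.3]
opening: 0.203
grasp_force: 30.0
```

```bash
python3 - <<'E'
from meas import *
from d import show
show([.548,.227,.18],104.8);show([.548,.227,.113],104.8)
t=cap('top');s=cap('scene')
q=seg(t,(285,190,350,300),'red') if 1 else 0
for z in(.1,.095):
    E=at_z(t,np.array(q[:3]),z);d=E[2]-E[1];print('lever top',q[3],E.ravel(),np.degrees(np.arctan2(d[1],d[0])))
a=s['frame'][180:380,400:600,::-1];b=t['frame'][140:340,70:270,::-1]
cv2.imwrite('pics/hold.png',np.hstack([cv2.resize(x,(400,400),interpolation=cv2.INTER_CUBIC) for x in(a,b)]))
E
```

```text
now 12.7833 [0.5501 0.221  0.2206] head 104.74 F [-0.6478  0.119  -4.2817] op 0.017679770379694863 grip 29.99657251406461 qv 0.7
move [0.0005, 0.0064, 0.0406] [-0.13, -0.04, -0.06]
now 12.7833 [0.5501 0.221  0.2206] head 104.74 F [-0.6478  0.119  -4.2817] op 0.017679770379694863 grip 29.99657251406461 qv 0.7
move [0.0004, 0.0066, 0.1076] [-0.13, -0.04, -0.06]
lever top 262 [ 0.56   -0.0888  0.1     0.5974 -0.0956  0.1     0.5238 -0.0822  0.1   ] 169.6764570940271
lever top 262 [ 0.5613 -0.0888  0.095   0.5989 -0.0956  0.095   0.5249 -0.0821  0.095 ] 169.67645709402714
```

View pics/hold.png

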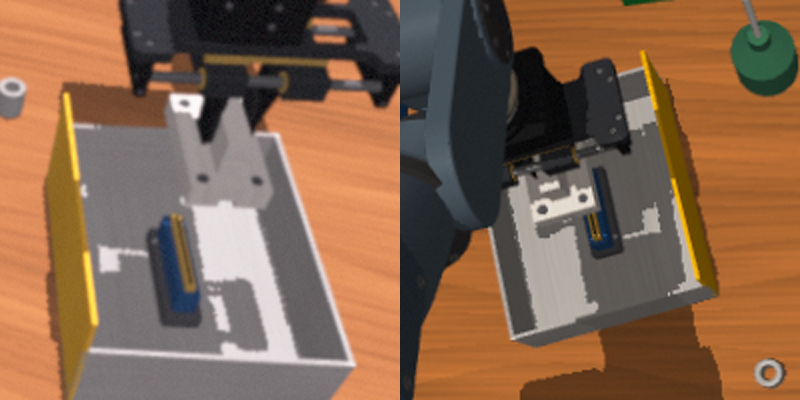

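The last view shows the block held level above the tray, the nozzle clear below it, and the oiler and socket untouched. From the top the lever reads -10.3°, in line with the pipe. Lowering to slightly above the goal.

To row units: 0.103 m / 0.8 = 0.1288, 0.0065 m / 0.8 = 0.0081.

Request:
play_rows([
  [[0,0.0081,0.0125,0,0,0],[0,0.0081,0.0313,0,0,0],[0,0.0081,0.05,0,0,0],[0,0.0081,0.0688,0,0,0],[0,0.0081,0.0875,0,0,0],[0,0.0081,0.1063,0,0,0],[0,0.0081,0.1188,0,0,0],[0,0.0081,0.1288,0,0,0]],
])

```text
time_s: 13.55
position: [0.5491, 0.2278, 0.1168]
tcp_rot: [[-0.967, -0.254, 0.0], [-0.254, 0.967, -0.002], [0.0, -0.002, -1.0]]
force: [0.2, -0.1, -5.5]
opening: 0.204
grasp_force: 30.0
```

Request:
play_rows([
  [[0,0,0,0,0,0],[0,0,0,0,0,0],[0,0,0,0,0,0],[0,0,0,0,0,0]],
])

```text
time_s: 13.88
position: [0.5504, 0.2284, 0.1193]
tcp_rot: [[-0.967, -0.255, 0.004], [-0.255, 0.967, -0.001], [-0.004, -0.002, -1.0]]
force: [0.8, 0.0, -5.8]
opening: 0.207
grasp_force: 30.0
```

```bash
python3 - <<'E'
from meas import *
from d import show
import pickle
for _ in range(4):
    t=cap('top');s=cap('scene');show([.548,.227,.113],104.8)
pickle.dump((t,s),open('ts.pkl','wb'))
# predicted block corners for TCP-centred hypothesis
st=bot.read_state();p=st['position'];h=np.radians(14.8);c_,s_=np.cos(h),np.sin(h)
L=np.array([[x,y,z] for z in(0,.02) for x in(.05,-.05) for y in(.03,-.03)]);X=np.c_[c_*L[:,0]-s_*L[:,1]+p[0],s_*L[:,0]+c_*L[:,1]+p[1],L[:,2]+p[2]-.0427]
for c,n,(u,v) in((s,'s',(490,280)),(t,'t',(160,240))):
    P=proj(c,X);print(n,[(l.round(3).tolist(),((q-[u-40,v-60])*5+2).round().tolist()) for l,q in zip(L,P)])
f=lambda c,u,v:cv2.resize(c['frame'][v-60:v+60,u-40:u+40,::-1],(400,600),interpolation=cv2.INTER_CUBIC)
cv2.imwrite('pics/fin.png',np.hstack([f(s,490,280),f(t,160,240)]))
E
```

```text
now 13.9833 [0.5502 0.2283 0.1192] head 104.76 F [ 0.3173 -0.3843 -4.3935] op 0.017909996114749974 grip 29.996638451702893 qv 0.3
move [0.0025, -0.0007, 0.0062] [-0.11, 0.2, -0.04]
now 14.0833 [0.55   0.2283 0.119 ] head 104.76 F [-0.4035 -0.0422 -4.4941] op 0.01794195120947536 grip 29.996601417660713 qv 0.2
move [0.0023, -0.0007, 0.006] [-0.1, 0.17, -0.04]
now 14.1833 [0.5498 0.2282 0.1187] head 104.76 F [ 0.1752  0.0136 -5.8622] op 0.0176895688362371 grip 29.996701846830547 qv 0.3
move [0.0021, -0.0007, 0.0057] [-0.1, 0.13, -0.04]
now 14.2833 [0.5497 0.2282 0.1185] head 104.76 F [-0.3999 -0.4492 -5.1411] op 0.017971746005099255 grip 29.996622540056705 qv 0.2
move [0.002, -0.0007, 0.0055] [-0.1, 0.12, -0.04]
s [([0.05, 0.03, 0.0], [342.0, 520.0]), ([0.05, -0.03, 0.0], [160.0, 511.0]), ([-0.05, 0.03, 0.0], [284.0, 289.0]), ([-0.05, -0.03, 0.0], [117.0, 281.0]), ([0.05, 0.03, 0.02], [360.0, 485.0]), ([0.05, -0.03, 0.02], [175.0, 476.0]), ([-0.05, 0.03, 0.02], [299.0, 253.0]), ([-0.05, -0.03, 0.02], [129.0, 245.0])]
t [([0.05, 0.03, 0.0], [114.0, 200.0]), ([0.05, -0.03, 0.0], [248.0, 162.0]), ([-0.05, 0.03, 0.0], [161.0, 422.0]), ([-0.05, -0.03, 0.0], [299.0, 383.0]), ([0.05, 0.03, 0.02], [99.0, 187.0]), ([0.05, -0.03, 0.02], [236.0, 148.0]), ([-0.05, 0.03, 0.02], [147.0, 413.0]), ([-0.05, -0.03, 0.02], [287.0, 373.0])]
```

View pics/fin.png

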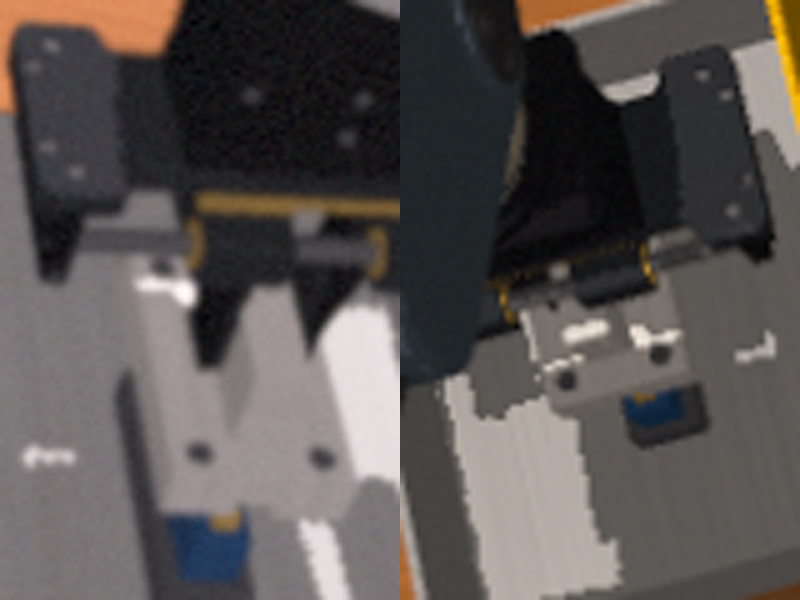

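The predicted and seen corners agree to within 1–2 px. I'll refine this with edge fits in both pictures, relative to the lip.

```bash
cat > edge.py <<'E'
from meas import *
from scipy.ndimage import map_coordinates,gaussian_filter
L,W=.05,.03
ED={'s':[('x+bot',[L,-W,0],[L,-.008,0]),('x+bot2',[L,.008,0],[L,W,0]),('y+top',[L,W,.02],[-.01,W,.02]),('y-bot',[L,-W,0],[.0,-W,0])],
    't':[('x-bot',[-L,W,0],[-L,.008,0]),('x-bot2',[-L,-.008,0],[-L,-W,0]),('y-bot',[-L,-W,0],[-.015,-W,0]),('y+top',[-L,W,.02],[-.02,W,.02])]}
def X(p,Q):
    c,s=np.cos(p[3]),np.sin(p[3]);Q=np.atleast_2d(Q);return np.c_[c*Q[:,0]-s*Q[:,1]+p[0],s*Q[:,0]+c*Q[:,1]+p[1],Q[:,2]+p[2]]
def obs(c,k,p,rng=4):
    g=gaussian_filter(c['frame'].astype(float),(.7,.7,0));out=[]
    for n,a,b in ED[k]:
        a,b=np.array(a),np.array(b);T=np.linspace(.12,.88,12)[:,None];Q=a+(b-a)*T
        P=proj(c,X(p,Q));d=P[-1]-P[0];d/=np.linalg.norm(d);nr=np.array([-d[1],d[0]])
        S=np.arange(-rng,rng+.01,.25);U=P[:,None]+S[None,:,None]*nr
        prof=np.stack([map_coordinates(g[...,i],[U[...,1],U[...,0]],order=1) for i in range(3)],-1).mean(0)
        G=np.linalg.norm(np.gradient(prof,axis=0),axis=1);i=int(np.argmax(G*np.exp(-(S/3)**2)))
        if 0<i<len(S)-1: y=G[i-1:i+2];o=S[i]+.25*.5*(y[0]-y[2])/(y[0]-2*y[1]+y[2]+1e-9)
        else:o=S[i]
        out.append((n,Q.mean(0),nr,P.mean(0)+o*nr,o,G[i]))
    return out
def run(cams,p,fixz=True,skip=()):
    p=np.array(p,float)
    for it in range(4):
        O=[(c,*o) for c,k in cams for o in obs(c,k,p,4 if it==0 else 2.5) if o[0] not in skip]
        def f(q):
            z=np.r_[q[:2],p[2] if fixz else q[2],p[3]];return [np.dot(proj(c,X(z,Q))[0]-m,nr) for c,n,Q,nr,m,o,G in O]
        r=least_squares(f,p[:3]);p[:2]=r.x[:2]
        if not fixz:p[2]=r.x[2]
    return p,[(o[1],round(float(o[5]),2),round(float(o[6]))) for o in O],np.round(f(p),2)
E
python3 - <<'E'
from edge import *
import pickle
t,s=pickle.load(open('ts.pkl','rb'))
p0=[.5497,.2282,.1185-.0427,np.radians(14.76)]
for nm,cs,fz in(('scene',[(s,'s')],1),('top',[(t,'t')],1),('both',[(s,'s'),(t,'t')],0)):
    p,o,r=run(cs,p0,fz);print(nm,p,o,r)
print('lip scene .5495 .2276 | top .5467 .2265 | tri .5473 .2277 .0523')
E
```

```text
scene [0.5515 0.2279 0.0758 0.2576] [('x+bot', -0.39, 12), ('x+bot2', 0.43, 5), ('y+top', 0.05, 11), ('y-bot', -0.05, 9)] [ 0.41 -0.41 -0.05  0.05]
top [0.5497 0.2308 0.0758 0.2576] [('x-bot', 0.17, 5), ('x-bot2', -0.18, 9), ('y-bot', -0.3, 6), ('y+top', 0.29, 6)] [-0.18  0.18  0.3  -0.29]
both [0.55   0.2293 0.0744 0.2576] [('x+bot', -0.39, 12), ('x+bot2', 0.12, 6), ('y+top', -0.63, 11), ('y-bot', -0.76, 9), ('x-bot', 0.09, 4), ('x-bot2', -0.39, 9), ('y-bot', -1.06, 6), ('y+top', -0.59, 5)] [ 0.39 -0.12  0.62  0.75 -0.09  0.39  1.07  0.6 ]
lip scene .5495 .2276 | top .5467 .2265 | tri .5473 .2277 .0523
```

```bash
python3 - <<'E'
from edge import *
from scipy.optimize import minimize
import pickle
t,s=pickle.load(open('ts.pkl','rb'))
im=lambda n:cv2.imread('pics/'+n)[:,:,::-1].astype(float)
gx,gy=np.meshgrid(np.linspace(-.052,.052,105),np.linspace(-.014,.014,57));gx,gy=gx.ravel(),gy.ravel()
ins=(abs(gx)<=.04)&(abs(gy)<=.004)
w=np.where(ins,1/ins.sum(),-1/(~ins).sum())
for c,n in((s,'scene1.png'),(t,'top1.png')):
    f=im(n);B=f[...,0]-f[...,2]
    def cost(q):
        P=proj(c,X([q[0]/1e3,q[1]/1e3,.055,np.radians(q[2])],np.c_[gx,gy,0*gx]));return -(w*map_coordinates(B,[P[:,1],P[:,0]],order=1)).sum()
    best=min((minimize(cost,[548+dx,227+dy,14.8],method='Nelder-Mead',options=dict(initial_simplex=[[548+dx,227+dy,14.8],[551+dx,227+dy,14.8],[548+dx,230+dy,14.8],[548+dx,227+dy,17]])) for dx in(-2,2) for dy in(-3,0,3)),key=lambda r:r.fun)
    print(n,best.x.round(2),best.fun)
E
```

```text
scene1.png [548.34 227.32  14.51] -119.6759138297045
top1.png [545.71 226.43  14.89] -118.4377948673306
```

Comparing block and lip in the same cameras, the block sits about (+3.1, +1.9) mm off and 21 mm above the lip. I'll correct this by world (-3.1, -1.9) mm and 6 mm down.

To row units: 0.0055 m / 0.8 = 0.0069, 0.004 m / 0.8 = 0.005.

Request:
play_rows([
  [[0.0019,-0.0006,0.0013,0,0,0],[0.0044,-0.0013,0.0025,0,0,0],[0.0044,-0.0013,0.005,0,0,0],[0.0044,-0.0013,0.0069,0,0,0],[0.0044,-0.0013,0.0069,0,0,0],[0.0044,-0.0013,0.0069,0,0,0],[0.0044,-0.0013,0.0069,0,0,0],[0.0044,-0.0013,0.0069,0,0,0]],
])

```text
time_s: 14.95
position: [0.5467, 0.2264, 0.1129]
tcp_rot: [[-0.967, -0.255, 0.002], [-0.255, 0.967, -0.001], [-0.002, -0.002, -1.0]]
force: [-0.1, -0.2, -4.8]
opening: 0.203
grasp_force: 30.0
```

```bash
python3 - <<'E'
from edge import *
from d import show
for _ in range(6):
    t=cap('top');s=cap('scene')
show([.5466,.2263,.1127],104.75)
st=bot.read_state();p=st['position'];print(st['tcp_rot'][:,2])
p0=[p[0],p[1],p[2]-.0427,np.radians(14.76)]
for nm,cs,fz in(('scene',[(s,'s')],1),('top',[(t,'t')],1),('both',[(s,'s'),(t,'t')],0)):
    q,o,r=run(cs,p0,fz);print(nm,q,r)
print('lip scene .5483 .2273 | top .5457 .2264')
E
```

```text
now 15.55 [0.5466 0.2263 0.1128] head 104.76 F [ 0.9589  0.1038 -5.1079] op 0.017537165667763917 grip 29.996606251224875 qv 0.1
move [-0.0, -0.0, 0.0001] [-0.1, 0.1, 0.01]
[ 0.0021 -0.0012 -1.    ]
scene [0.5467 0.2257 0.0701 0.2576] [-0.26  0.26  0.02 -0.02]
top [0.577  0.237  0.0701 0.2576] [ 0.3  -0.29 -0.11  0.11]
both [0.5693 0.2235 0.0986 0.2576] [ 0.3   0.53  2.67  0.95  1.44 -0.53  2.5   1.96]
lip scene .5483 .2273 | top .5457 .2264
```

```bash
python3 - <<'E'
from edge import *
t=cap('top');s=cap('scene')
for dx,dy in((0,0),(2,2),(3,4),(0,4),(-2,2)):
  p=[.5466+dx/1e3,.2263+dy/1e3,.0701,np.radians(14.76)]
  for c,k in((t,'t'),(s,'s')): print(dx,dy,k,[(o[0],round(float(o[4]),2),round(float(o[5]),1)) for o in obs(c,k,p,2)])
E
```

```text
0 0 t [('x-bot', -2.0, 2.2), ('x-bot2', -0.39, 9.6), ('y-bot', -1.39, 4.2), ('y+top', 0.73, 1.9)]
0 0 s [('x+bot', 0.27, 12.6), ('x+bot2', -0.24, 5.0), ('y+top', -0.31, 11.6), ('y-bot', -0.33, 9.5)]
2 2 t [('x-bot', -2.05, 3.8), ('x-bot2', 0.7, 9.8), ('y-bot', -0.67, 4.4), ('y+top', -0.64, 2.9)]
2 2 s [('x+bot', -0.93, 12.1), ('x+bot2', -1.17, 5.6), ('y+top', -1.13, 10.6), ('y-bot', -1.12, 9.3)]
3 4 t [('x-bot', -1.34, 3.3), ('x-bot2', 1.35, 9.4), ('y-bot', 0.14, 4.5), ('y+top', -0.83, 4.4)]
3 4 s [('x+bot', -0.96, 10.2), ('x+bot2', -1.89, 6.3), ('y+top', -1.98, 9.4), ('y-bot', -2.3, 8.7)]
0 4 t [('x-bot', 0.07, 2.9), ('x-bot2', 0.01, 10.1), ('y-bot', 0.47, 4.3), ('y+top', -0.47, 2.7)]
0 4 s [('x+bot', -0.25, 11.4), ('x+bot2', -0.62, 6.4), ('y+top', -1.93, 8.1), ('y-bot', -2.09, 8.0)]
-2 2 t [('x-bot', -1.01, 2.3), ('x-bot2', -1.08, 10.0), ('y-bot', -0.25, 3.9), ('y+top', -0.29, 1.5)]
-2 2 s [('x+bot', 0.89, 12.1), ('x+bot2', 0.55, 6.0), ('y+top', -1.67, 11.4), ('y-bot', -2.23, 8.8)]
```

The scene view puts the block at (-1.7, -1.7) mm from the lip and the top view at (+1.3, +2.9) mm. They average out within 1 mm of centre, matching the arm's own reading. The gap is about 15–17 mm, and the block is level and still, so I'll hand in.

```bash
python3 - <<'E'
from d import *
show([.5466,.2263,.1127],104.75)
print(bot.hand_in())
E
```

```text
now 15.65 [0.5466 0.2263 0.1128] head 104.76 F [-0.3021 -0.3088 -5.8495] op 0.017890732682698328 grip 29.99663859140128 qv 0.1
move [-0.0, 0.0, 0.0001] [-0.1, 0.1, 0.01]
the job is handed in; nothing more can be done
None
```

The job is handed in at 15.7 s: the valve lever was turned to its open stop, and the block is held still and level above the nozzle, 15–17 mm up and centred within the cameras' few-millimetre uncertainty; no verdict came back.

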